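Reset the syringe pump: hold the release down and run the pusher block back

ROBOT

A 6-joint arm with a two-finger parallel gripper is mounted at the origin on a cart in front of the work surface, level with it; the furniture and walls round the work are solid. World frame = base frame: x ahead of the robot, y to its left, z up, the work surface at z = 0. Lengths are in mm, angles in degrees, forces in N, time in s.
With the tool pointing down it reaches from about 350 to 850 mm from the base axis. Payload 8.1 kg.
Tool frame: the origin (TCP) lies between the finger pads; the fingertips stand 25 mm ahead of it and the grasp point (between the pads) lies 6 mm ahead of it (r.tcp_to_tips is the distance from the TCP to the fingertips, in mm); z points along the fingers, y is the line along which they close (so a half turn about z gives the same grasp; the last joint's range is limited). The gripper opens to 85 mm and grips with 20 to 120 N. Pads are 22 mm wide; open, the fingers measure 114 mm over their backs; the gripper's body (76 mm by 85 mm) begins 54 mm behind the grasp point. The pads swing forward as they close: fully open they stand 13 mm farther back than shut.
Start: joints at [-75.481, 7.471, 85.268, -0, 87.261, -4.893], TCP at [199.433, -565.89, 256.292] pointing down, gripper open.
Joint ranges: [-169.43, 169.43], [-51.17, 129.36], [1.28, 143.12], [-76.62, 256.62], [0, 156.53], [-152.29, 152.29]. Speed limits (degrees/s): [136.94, 136.94, 159.86, 180, 180, 180].

INTERFACE

Orientations are given as [roll, pitch, yaw] about the fixed x, y, z axes, in that order (R = Rz(yaw) Ry(pitch) Rx(roll)).
In Python, from bench import r gives the robot as it stands.
- The arm moves only by the tool apply_moves, never from a script. Its arguments are lists of equal length, an entry for each row: "angular": the turn, a rotation vector about the world's x, y, z in units of 8 degrees (1.0 is 8 degrees), a list of three; "travel": the shift along the world's x, y, z in units of 40 mm (1.0 is 40 mm), a list of three; "jaw": the opening, from 0 (shut) to 1 (fully open). A call has 1 to 20 rows; each row shifts and turns the commanded pose from where the row before left it; what a row does not reach is not made up. A row lasts 1/8 s, in which the tool goes at most 62.5 mm and 10.7 degrees, less where a joint would pass 70% of its speed; a pose out of reach is approached as far as the arm can. A call is refused whole if a number of a shift passes 1 or a number of a turn 1, either way. A call with a gripper value outside its range is refused whole. The fingers move at their own pace and stop on an object; "force" is the grip in N (left out, the last holds). Time passes only in rows, so rows that do not move let the fingers close. It gives the time, the measured TCP pose, the force, the opening and the grip force at its end, in the units of the state.
- r.sense(): the state, without advancing time (a new reading comes with each control period).
- r.snapshot(name): name is "scene" or "side" or "wrist"; returns a dict with "color" (384x512x3 uint8, red, green, blue), "fx", "fy", "cx", "cy" (pixels), "R" (3x3) and "t" (3): a world point X has camera coordinates R X + t; the wrist camera has in their place "mount" (4x4, takes a point from camera to tool coordinates, whose origin is the TCP and whose axes are the flange's). Camera axes: x right, y down, z forward; pixel columns grow to the right and rows downward; lengths in mm; the calibration is good to about 2 mm. A picture is of the moment at which its call begins: read the wrist's pose just before it. There is no depth.
- r.hand_in(): hands the job in; it is judged then, once.
The state is a dict: "time": time; "joint_pos": joint angles; "qd": joint speeds; "joint_efforts": joint torques, N m; "tool_pos": TCP position; "tcp_rot": TCP orientation; "ft_force": force on the tool from outside, world axes, zero at the start; "wrist_torque": the same for the moment, N m; "finger_gap": finger opening in mm; "grip_force": force on a finger pad.
Only numpy, scipy, OpenCV 4.12 (cv2) and the standard library are available. Lean on these libraries where they do the work, as an engineer would, in place of code of your own. Each camera call takes 0.05 s, during which the arm holds its last target. There are 200 camera calls.

TASK

The last syringe has been taken out of the syringe pump and the pusher block must go back before the next one can be loaded. Press the release button on the pusher block fully down and, holding it down all the way, push the block back until it meets the drive head at its end stop; then let the button spring up, so that the block is locked there. Only press and push, do not pinch the block, and leave the syringe, the small beaker and the dropper bottle where they are.

Things in the scene. Friction and masses are not known exactly. Their poses are not given: they have to be found in the camera images.
- pump: bench syringe pump, fixed, white, 340 mm long (own y), 180 deep (own x -80..100). Origin on the worktop, own +x away from the robot, +y to the empty syringe cradle, -y to the drive head. Front part 45 mm high; console behind (x > 40 mm) 126 mm; cradle clamp (y = 115..140) 116 mm. Two rods and a screw run along y, 70 mm up.
- pusher (a joint): slide of the aluminium pusher block along the rods, m: 0 = nearest the cradle, 0.124 = at the end stop; grows towards the drive head (pump's -y). Locked (1 mm play) while its button is up or half down; with the button over 3.5 mm down it slides with 1.5 to 3 N. The block is 48 mm long (y), its body (pump x -26..37 mm) 108 mm high; an ear in front (x -76..-26) carries the button.
- release (a joint): release button on the pusher block, m: 0 = up (half nut closed on the screw, block locked), 0.006 = fully down. A spring lifts it: about 3 N to start it, 5.5 N fully down. It comes right up only where the nut's teeth meet a gap of the 6 mm thread, as they do at the end stop.
- button_top (a point): centre of the release button's flat top: black, ribbed, 40 mm (pump's x) by 28 mm (y), 82 mm above the worktop when up; pressed straight down, moves with the block. On its -y side (drive-head side) stands the finger rest, a wall rising 18 mm above the button, its pushing face 16 mm from this point; +y side and front are open; on the +x side the block's body, 26 mm away and 26 mm higher.
- stop (a point): centre of the drive head's face that the pusher block meets, 85 mm above the worktop. The drive head is a grey box 109 mm high (pump x -37..41, y -170..-114 mm); in front of it nothing is higher than 45 mm.
- buffer: 4 mm rubber buffer that covers the back of the pusher block and of the finger rest, on the side facing the drive head; the fingers have no need to touch it (touching it counts as pinching the block)
- syringe_mid (a point): middle of the next syringe, lying loose in front of the pump: clear barrel 30 mm thick with white plunger drawn out, about 210 mm long, 30 mm high; not to be moved
- beaker_mid (a point): middle of a small clear beaker, 56 mm wide, 66 mm high, loose beside the cradle end of the pump; not to be moved
- dropper_mid (a point): middle of a plastic dropper bottle with white tip, 27 mm wide, 88 mm high, loose beside the drive-head end of the pump; not to be moved

How it is judged (in metres and radians):
On the way, in this order (a step that is already met when the one before it is completed fails the run):
1. the release button is held down with the pusher block still away from its stop (value of joint release above 0.004 m and value of joint pusher below 0.07 m), for 0.1 s.
2. the block has come to its end stop with the button still held down (value of joint pusher above 0.121 m and value of joint release above 0.003 m), for 0.1 s.
At the end, for the whole second after the job is handed in: the pusher block rests within 3 mm of its end stop, the release button is up (within 1 mm) so that the block is locked there, and the syringe, the beaker and the dropper bottle are within 15 mm of where they stood (value of joint pusher above 0.121 m and value of joint release below 0.001 m and velocity of joint pusher between -0.005 and 0.005 m/s and distance of each of syringe_mid, beaker_mid, dropper_mid from where it was at the start of the episode below 0.015 m); the robot touches nothing.
It fails at once if the button is let up on the way, before the block is home (value of joint release below 0.002 m and value of joint pusher between 0.06 and 0.118 m).
It fails at once if the block is pinched: the fingers bear on the buffer on its back (contact force between the fingers and buffer above 1 N).
It fails at once if the syringe, the beaker or the dropper bottle is lifted or shoved more than 25 mm (distance of any of syringe_mid, beaker_mid, dropper_mid from where it was at the start of the episode above 0.025 m).
It also fails if it takes over 35 s, if anything falls off the work surface, if the arm or the gripper's body presses on something with over 40 N, if the wrist force passes 120 N, or if a joint passes its speed limit or range.

## Working session

There is one attempt and no reset: what is moved stays moved. The work goes in short steps, Python scripts to look and compute and a tool call to move; the robot and the scene stay as the last step left them, time stands still between calls to the robot, and variables do not carry over. Pictures are saved under pics/ and viewed, at most 10 in all, crops included, and the job is handed in when it is done.

Besides the shell and the picture viewer there is one more tool, called as name(argument=value, ...), one argument or row to a line, values as JSON. apply_moves: Moves the arm, as the interface text tells. Its arguments: {"type":"object","properties":{"angular":{"type":"array"},"travel":{"type":"array"},"jaw":{"type":"array"},"force":{"type":"number"}},"required":["angular","travel","jaw"]}

```bash
mkdir -p pics; ls; python3 - <<'E'
from bench import r
import cv2
for n in("scene","side"):
    s=r.snapshot(n); cv2.imwrite(f"pics/{n}0.png",cv2.resize(s["color"][:,:,::-1],(800,600),interpolation=cv2.INTER_CUBIC))
    print(n,s["fx"],s["fy"],s["cx"],s["cy"],s["R"],s["t"])
print(r.sense())
E
```

```text
pics
scene 371.2211352038671 371.2211352038671 259.14337671807306 188.51665174453038 [[-0.90537908 -0.42459079 -0.00337465]
 [-0.21965539  0.47515573 -0.85204374]
 [ 0.3633734  -0.77068132 -0.52345972]] [511.49519964 167.77606122 727.00074707]
side 443.9128961025992 443.9128961025992 258.43177063301954 187.5868113729956 [[-0.92499845 -0.37993832 -0.00497393]
 [-0.23333916  0.57832181 -0.78172676]
 [ 0.29988448 -0.72193543 -0.62360126]] [ 526.95581415  157.53438993 1122.65197382]
{'time': 0.1, 'joint_pos': array([-7.54828413e+01,  7.51078487e+00,  8.53224101e+01,  1.99945605e-04,
        8.72626780e+01, -4.89158506e+00]), 'qd': array([ 0.02303305, -0.03583444, -0.19863678,  0.05401302, -0.14748596,
       -0.07189111]), 'joint_efforts': array([ 3.17229578e-04, -5.70950675e+01, -5.01942122e+01, -2.49708928e-04,
        8.19239620e-03,  6.44803958e-05]), 'tool_pos': array([ 199.30572157, -565.44966069,  255.35530129]), 'tcp_rot': array([-1.79904493e+02, -8.37410889e-03,  1.94087270e+01]), 'ft_force': array([-0.02148073,  0.50107723,  0.78720229]), 'wrist_torque': array([-0.01044224,  0.0370839 , -0.02202996]), 'grip_force': 0.0, 'finger_gap': 85.41541810729446}
```

View pics/scene0.png

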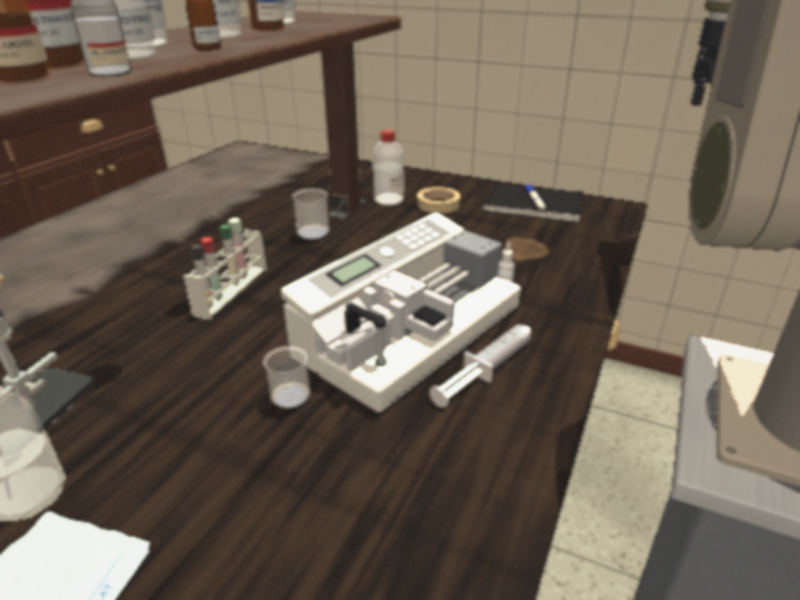

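View pics/side0.png

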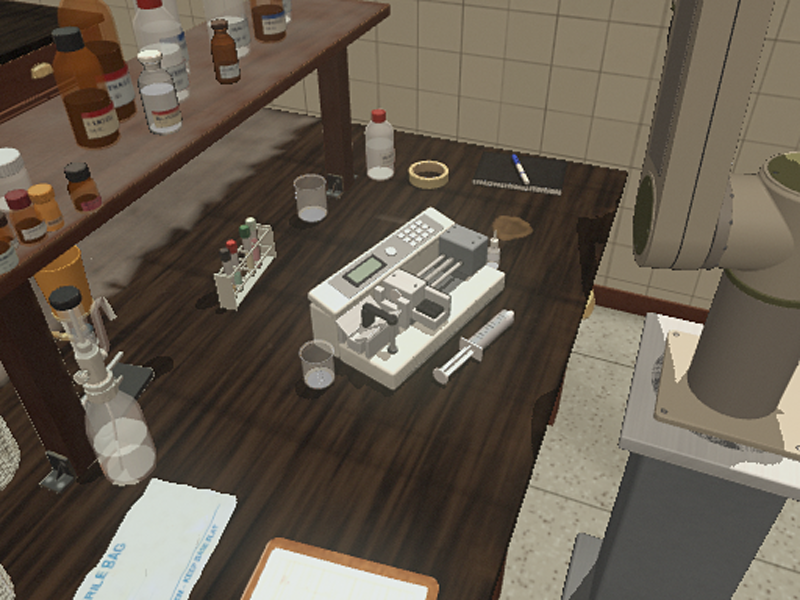

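The pump is in view in both. In the side picture, the near-left front base corner is about (393,387), the button about (432,309) and the drive head about (465,250), in 800x600 pixels. I'll crop both to pick points.

```bash
python3 - <<'E'
import cv2
from bench import r
s=r.snapshot("side")["color"][:,:,::-1]; cv2.imwrite("pics/side1.png",cv2.resize(s[128:253,190:340],None,fx=4.8,fy=4.8,interpolation=cv2.INTER_CUBIC))
s=r.snapshot("scene")["color"][:,:,::-1]; cv2.imwrite("pics/scene1.png",cv2.resize(s[132:264,176:346],None,fx=4.5,fy=4.5,interpolation=cv2.INTER_CUBIC))
E
```

```text
(no output)
```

View pics/side1.png

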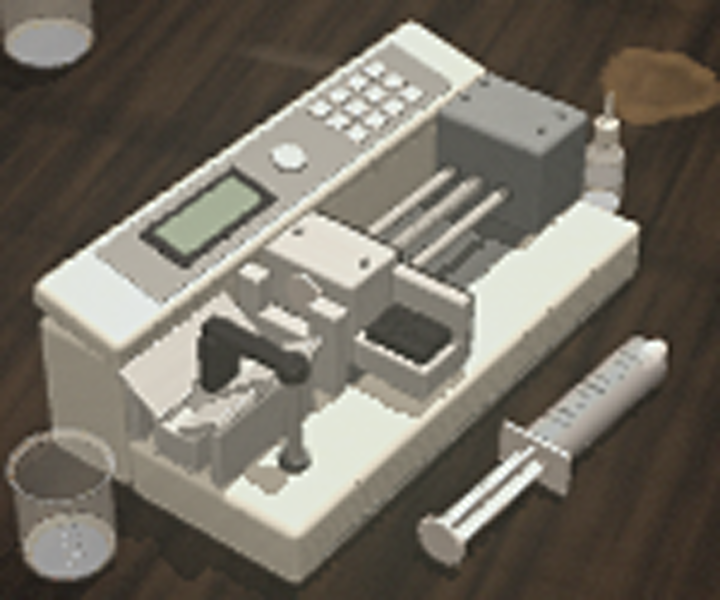

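View pics/scene1.png

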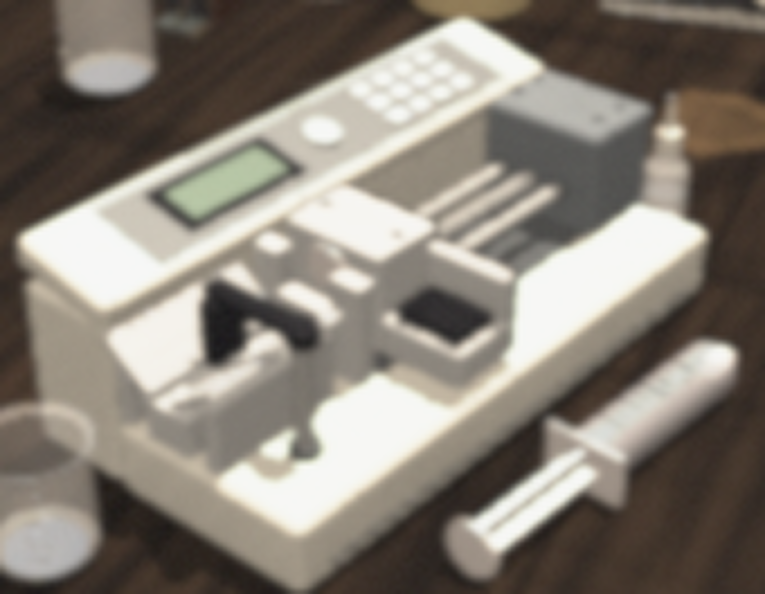

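The side crop shows the front base corner at (300,583) bottom and (300,533) top, and the drive-side front corner at (640,235). The drive head's top corners are at (540,152) and (588,115), and the button centre at about (409,333). The matching scene points are (300,590), (300,535), (708,235), (597,140), (652,105) and (445,315).

```bash
cat > fit.py <<'E'
import numpy as np
from scipy.optimize import least_squares
from bench import r
L=np.array([[-80,170,0],[-80,170,45],[-80,-170,45],[-37,-114,109],[-37,-170,109]],float)
P={"side":([[300,583],[300,533],[640,235],[540,152],[588,115],[409,333]],4.8,(190,128)),
   "scene":([[300,590],[300,535],[708,235],[597,140],[652,105],[445,315]],4.5,(176,132))}
C={n:r.snapshot(n) for n in P}
def world(p,l):
    c,s=np.cos(p[2]),np.sin(p[2]); return np.c_[p[0]+c*l[:,0]-s*l[:,1],p[1]+s*l[:,0]+c*l[:,1],l[:,2]]
def res(p):
    l=np.vstack([L,[[p[4],p[3],82]]]); o=[]
    for n,(px,f,off) in P.items():
        k=C[n]; X=world(p,l)@np.array(k["R"]).T+k["t"]
        uv=np.c_[k["fx"]*X[:,0]/X[:,2]+k["cx"],k["fy"]*X[:,1]/X[:,2]+k["cy"]]
        o.append(uv-((np.array(px)+.5)/f-.5+off))
    return np.concatenate(o).ravel()
s=least_squares(res,[400,-500,-.3,20,-52],x_scale=[10,10,.1,10,10])
if __name__=="__main__":
    p=s.x; print(p,np.degrees(p[2])); print(res(p).reshape(-1,2).round(1))
    print("button",world(p,np.array([[p[4],p[3],82.]])),"stop",world(p,np.array([[2,-114,85.]])), "-y dir",[np.sin(p[2]),-np.cos(p[2])])
E
python3 fit.py
```

```text
[ 5.34424532e+02  2.41746501e+01 -2.75841810e-01  4.13175434e+01
 -5.73079925e+01] -15.8045715494214
[[-1.   2.3]
 [-1.3  0. ]
 [ 0.6 -3.1]
 [-0.2 -0.3]
 [ 0.6 -1.3]
 [-0.1  0.2]
 [ 0.2  3.5]
 [-0.4 -1.4]
 [ 0.6 -1.9]
 [ 0.3 -0.5]
 [ 0.8 -0.6]
 [ 0.1 -0.1]]
button [[490.53611866  79.53847014  82.        ]] stop [[505.30022426 -86.0604382   85.        ]] -y dir [np.float64(-0.2723570201901181), np.float64(-0.9621962656096518)]
```

apply_moves(
  angular=[
    [0,0,0.43],
    [0,0,0.43],
    [0,0,0.43],
    [0,0,0.43],
    [0,0,0.43],
    [0,0,0.43],
    [0,0,0.43],
    [0,0,0.43],
    [0,0,0.43],
    [0,0,0.43],
    [0,0,0.43],
    [0,0,0.43],
    [0,0,0.43],
    [0,0,0.43],
    [0,0,0.43],
    [0,0,0.43],
    [0,0,0],
    [0,0,0],
    [0,0,0],
  ],
  travel=[
    [0.45,1,0],
    [0.45,1,0],
    [0.45,1,0],
    [0.45,1,0],
    [0.45,1,0],
    [0.45,1,0],
    [0.45,1,0],
    [0.45,1,0],
    [0.45,1,0],
    [0.45,1,0],
    [0.45,1,0],
    [0.45,1,0],
    [0.45,1,0],
    [0.45,1,0],
    [0.45,1,0],
    [0.45,1,0],
    [0,0,0],
    [0,0,0],
    [0,0,0],
  ],
  jaw=[0,0,0,0,0,0,0,0,0,0,0,0,0,0,0,0,0,0,0],
)

```text
time: 2.68
tool_pos: [487.2, 73.2, 256.3]
tcp_rot: [180.0, 0.0, 74.4]
ft_force: [-0.6, 0.5, 0.2]
finger_gap: -0.4
grip_force: 0.0
```

```bash
python3 - <<'E'
from bench import r
import cv2,numpy as np
q=r.sense();print(q["tool_pos"],q["tcp_rot"],q["joint_pos"],q["finger_gap"],q["ft_force"],r.tcp_to_tips)
s=r.snapshot("wrist");print(s["fx"],s["cx"],s["cy"],s["mount"])
np.savez("w.npz",**{k:s[k] for k in s},pos=q["tool_pos"],rot=q["tcp_rot"])
cv2.imwrite("pics/w0.png",cv2.resize(s["color"][:,:,::-1],(800,600),interpolation=cv2.INTER_CUBIC))
E
```

```text
[487.22892807  73.22144087 256.33106259] [1.79993491e+02 1.40178076e-02 7.43660823e+01] [ 2.59239332e+00 -9.36830205e+00  1.01916802e+02 -1.53654254e-02
  8.74497028e+01  1.82269937e+01] -0.36258946576877504 [-0.55088872  0.48450313  0.20153318] 25.0
312.90605753566797 255.97517379498717 194.75533678270017 [[ 4.05965204e-04 -9.54976184e-01 -2.96682192e-01  7.52065995e+01]
 [ 9.99999900e-01  3.31676428e-04  3.00732824e-04 -2.80665248e-01]
 [-1.88790194e-04 -2.96682284e-01  9.54976223e-01 -1.17265273e+02]
 [ 0.00000000e+00  0.00000000e+00  0.00000000e+00  1.00000000e+00]]
```

View pics/w0.png

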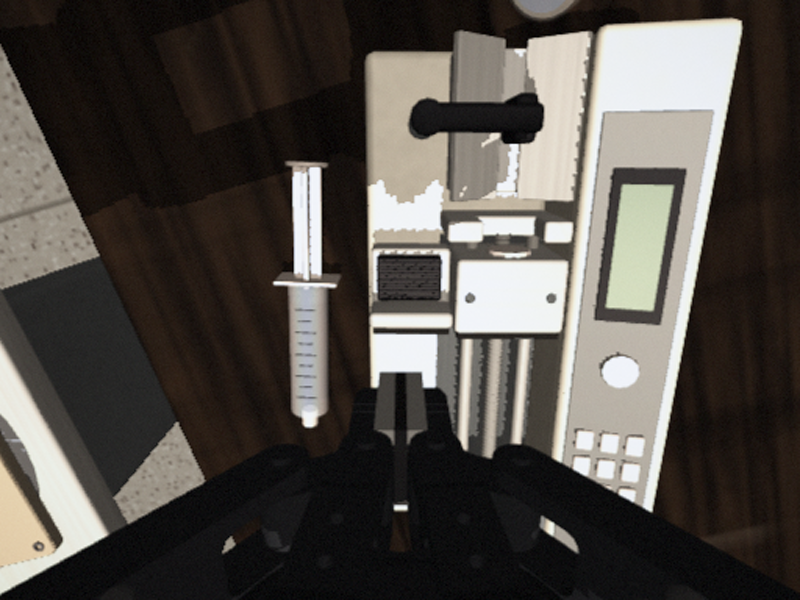

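The wrist picture is sharp and square to the pump. The button centre is at (409,277), with corners 378..440 by 253..300, and the finger rest's top edge is at row about 315.

```bash
cat > loc.py <<'E'
import numpy as np
from scipy.spatial.transform import Rotation as Ro
w=np.load("w.npz",allow_pickle=True); Rt=Ro.from_euler("xyz",w["rot"],degrees=True).as_matrix(); M=w["mount"]
def at(u,v,z):
    u=(u+.5)*.64-.5;v=(v+.5)*.64-.5
    d=Rt@M[:3,:3]@np.array([(u-w["cx"])/w["fx"],(v-w["cy"])/w["fy"],1]); o=w["pos"]+Rt@M[:3,3]
    return (o+d*(z-o[2])/d[2]).round(1)
for n,a in dict(c=(409,277,82),tl=(378,253,82),tr=(440,253,82),br=(440,300,82),bl=(378,300,82),wallL=(370,315,100),wallR=(450,315,100),bl1=(456,260,108),bl2=(456,333,108),br2=(563,335,108)).items(): print(n,at(*a))
E
python3 loc.py
```

```text
c [492.9  74.   82. ]
tl [478.7  93.5  82. ]
tr [514.9  83.4  82. ]
br [507.6  54.6  82. ]
bl [470.4  65.   82. ]
wallL [465.5  62.4 100. ]
wallR [510.9  49.7 100. ]
bl1 [521.7  82.8 108. ]
bl2 [511.5  40.9 108. ]
br2 [571.  23. 108.]
```

apply_moves(
  angular=[
    [0,0,0],
    [0,0,0],
    [0,0,0],
    [0,0,0],
    [0,0,0],
    [0,0,0],
    [0,0,0],
  ],
  travel=[
    [0.12,0.1,-0.5],
    [0,0,-0.8],
    [0,0,-0.8],
    [0,0,-0.8],
    [0,0,-0.5],
    [0,0,0],
    [0,0,0],
  ],
  jaw=[0,0,0,0,0,0,0],
)

```text
time: 3.6
tool_pos: [492.9, 77.7, 121.4]
tcp_rot: [179.9, -0.0, 74.4]
ft_force: [0.4, 0.1, 0.4]
finger_gap: 0.0
grip_force: 0.0
```

```bash
python3 - <<'E'
from bench import r
import cv2
s=r.snapshot("side")["color"][:,:,::-1]; t=r.snapshot("wrist")["color"][:,:,::-1]
cv2.imwrite("pics/c1.png",cv2.hconcat([cv2.resize(s[130:230,200:300],(400,400),interpolation=cv2.INTER_CUBIC),cv2.resize(t[150:300,180:330],(400,400),interpolation=cv2.INTER_CUBIC)]))
E
```

```text
(no output)
```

View pics/c1.png

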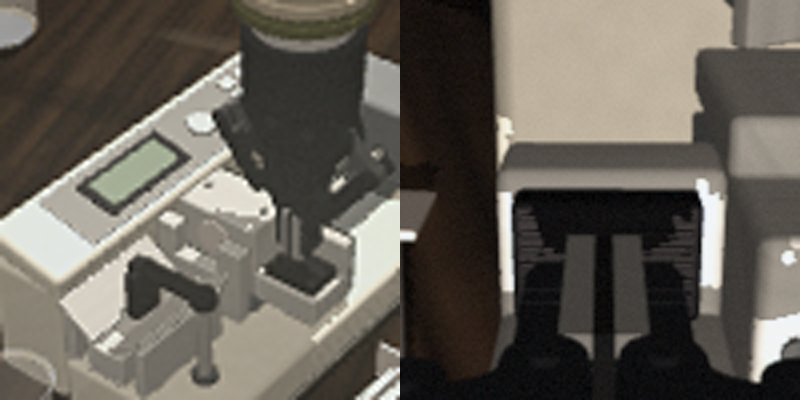

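The closed fingertips hang centred over the button (fingers at 560..650, button at 515..700 in the right panel), clear of the finger rest. Pressing now.

apply_moves(
  angular=[
    [0,0,0],
    [0,0,0],
    [0,0,0],
    [0,0,0],
    [0,0,0],
    [0,0,0],
    [0,0,0],
    [0,0,0],
  ],
  travel=[
    [0,0,-0.2],
    [0,0,-0.1],
    [0,0,-0.1],
    [0,0,-0.1],
    [0,0,0],
    [0,0,0],
    [0,0,0],
    [0,0,0],
  ],
  jaw=[0,0,0,0,0,0,0,0],
)

```text
time: 4.7
tool_pos: [492.3, 78.4, 101.0]
tcp_rot: [-180.0, -0.0, 74.5]
ft_force: [-4.4, 1.1, 9.6]
finger_gap: -0.1
grip_force: 4.7
```

apply_moves(
  angular=[
    [0,0,0],
    [0,0,0],
    [0,0,0],
    [0,0,0],
    [0,0,0],
    [0,0,0],
    [0,0,0],
    [0,0,0],
    [0,0,0],
    [0,0,0],
    [0,0,0],
    [0,0,0],
    [0,0,0],
    [0,0,0],
    [0,0,0],
    [0,0,0],
  ],
  travel=[
    [0,0,-0.04],
    [-0.032,-0.116,0],
    [-0.032,-0.116,0],
    [-0.032,-0.116,0],
    [-0.032,-0.116,0],
    [-0.032,-0.116,0],
    [-0.032,-0.116,0],
    [-0.032,-0.116,0],
    [-0.032,-0.116,0],
    [-0.032,-0.116,0],
    [-0.032,-0.116,0],
    [-0.032,-0.116,0],
    [-0.032,-0.116,0],
    [0,0,0],
    [0,0,0],
    [0,0,0],
  ],
  jaw=[0,0,0,0,0,0,0,0,0,0,0,0,0,0,0,0],
)

```text
time: 6.7
tool_pos: [476.8, 22.9, 100.7]
tcp_rot: [-180.0, -0.0, 74.5]
ft_force: [-13.7, 3.2, 25.7]
finger_gap: -0.1
grip_force: 12.6
```

```bash
python3 - <<'E'
from bench import r
import cv2
s=r.snapshot("side")["color"][:,:,::-1]; t=r.snapshot("wrist")["color"][:,:,::-1]
cv2.imwrite("pics/c2.png",cv2.hconcat([cv2.resize(s[130:230,215:315],(400,400),interpolation=cv2.INTER_CUBIC),cv2.resize(t[150:300,180:330],(400,400),interpolation=cv2.INTER_CUBIC)]))
E
```

```text
(no output)
```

View pics/c2.png

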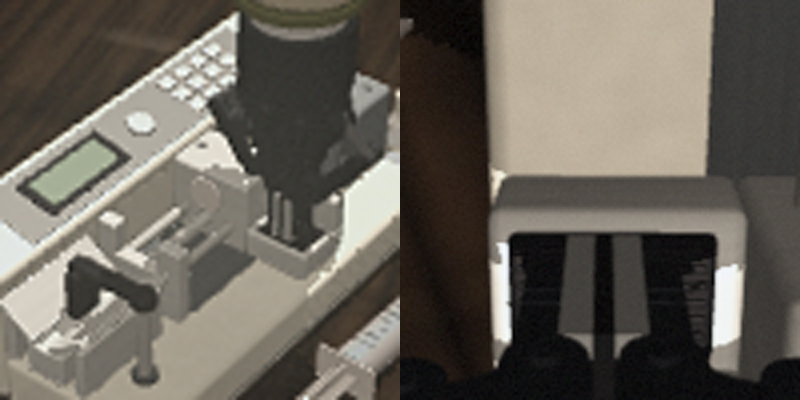

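The block has left the cradle and travels with the pressed button. Continuing to the stop.

apply_moves(
  angular=[
    [0,0,0],
    [0,0,0],
    [0,0,0],
    [0,0,0],
    [0,0,0],
    [0,0,0],
    [0,0,0],
    [0,0,0],
    [0,0,0],
    [0,0,0],
    [0,0,0],
    [0,0,0],
    [0,0,0],
    [0,0,0],
    [0,0,0],
    [0,0,0],
    [0,0,0],
  ],
  travel=[
    [-0.032,-0.116,0],
    [-0.032,-0.116,0],
    [-0.032,-0.116,0],
    [-0.032,-0.116,0],
    [-0.032,-0.116,0],
    [-0.032,-0.116,0],
    [-0.032,-0.116,0],
    [-0.032,-0.116,0],
    [-0.032,-0.116,0],
    [-0.032,-0.116,0],
    [-0.032,-0.116,0],
    [-0.032,-0.116,0],
    [-0.032,-0.116,0],
    [-0.032,-0.116,0],
    [0,0,0],
    [0,0,0],
    [0,0,0],
  ],
  jaw=[0,0,0,0,0,0,0,0,0,0,0,0,0,0,0,0,0],
)

```text
time: 8.93
tool_pos: [460.3, -41.1, 100.8]
tcp_rot: [179.9, -0.2, 74.5]
ft_force: [-5.3, 10.5, 19.5]
finger_gap: -0.2
grip_force: 9.7
```

apply_moves(
  angular=[
    [0,0,0],
    [0,0,0],
    [0,0,0],
    [0,0,0],
    [0,0,0],
    [0,0,0],
  ],
  travel=[
    [-0.02,-0.072,0],
    [-0.02,-0.072,0],
    [0,0,0],
    [0,0,0],
    [0,0,0],
    [0,0,0],
  ],
  jaw=[0,0,0,0,0,0],
)

```text
time: 9.68
tool_pos: [459.6, -47.1, 100.8]
tcp_rot: [179.8, -0.2, 74.5]
ft_force: [0.7, 10.2, 13.5]
finger_gap: -0.2
grip_force: 6.9
```

apply_moves(
  angular=[
    [0,0,0],
    [0,0,0],
    [0,0,0],
    [0,0,0],
    [0,0,0],
    [0,0,0],
  ],
  travel=[
    [-0.02,-0.072,-0.02],
    [-0.02,-0.072,0],
    [0,0,0],
    [0,0,0],
    [0,0,0],
    [0,0,0],
  ],
  jaw=[0,0,0,0,0,0],
)

```text
time: 10.42
tool_pos: [459.5, -47.6, 100.8]
tcp_rot: [179.7, -0.7, 74.5]
ft_force: [5.6, 40.3, 19.6]
finger_gap: -0.5
grip_force: 21.8
```

```bash
python3 - <<'E'
from bench import r
import cv2
s=r.snapshot("side")["color"][:,:,::-1]; t=r.snapshot("wrist")["color"][:,:,::-1]
cv2.imwrite("pics/c3.png",cv2.hconcat([cv2.resize(s[125:225,225:325],(400,400),interpolation=cv2.INTER_CUBIC),cv2.resize(t[150:300,180:330],(400,400),interpolation=cv2.INTER_CUBIC)]))
E
```

```text
(no output)
```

View pics/c3.png

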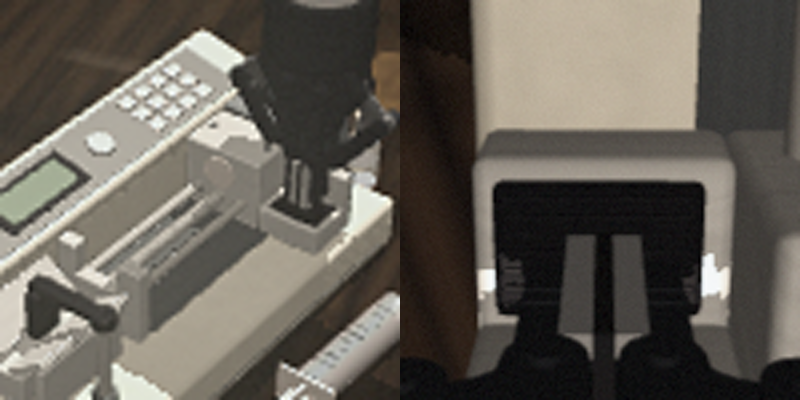

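The block's buffer is at the drive head and 40 N of push no longer moves it. I'll ease the push but keep it positive, and lift so the button springs up.

apply_moves(
  angular=[
    [0,0,0],
    [0,0,0],
    [0,0,0],
    [0,0,0],
    [0,0,0],
    [0,0,0],
    [0,0,0],
    [0,0,0],
    [0,0,0],
    [0,0,0],
  ],
  travel=[
    [0.02,0.07,0],
    [0,0,0],
    [0,0,0.06],
    [0,0,0.06],
    [0,0,0.06],
    [0,0,0.06],
    [0,0,0.06],
    [0,0,0],
    [0,0,0],
    [0,0,0],
  ],
  jaw=[0,0,0,0,0,0,0,0,0,0],
)

```text
time: 11.78
tool_pos: [456.5, -46.6, 107.9]
tcp_rot: [-179.9, -0.5, 74.5]
ft_force: [11.1, 24.0, -11.7]
finger_gap: 0.0
grip_force: 12.6
```

apply_moves(
  angular=[
    [0,0,0],
    [0,0,0],
    [0,0,0],
    [0,0,0],
    [0,0,0],
    [0,0,0],
    [0,0,0],
    [0,0,0],
    [0,0,0],
  ],
  travel=[
    [0,0,0.1],
    [0,0,0],
    [0.03,0.1,0],
    [0.03,0.1,0],
    [0,0,0],
    [0,0,0.5],
    [0,0,1],
    [0,0,1],
    [0,0,0],
  ],
  jaw=[0,0,0,0,0,0,0,0,0],
)

```text
time: 12.9
tool_pos: [461.3, -44.1, 218.2]
tcp_rot: [179.6, -0.0, 74.4]
ft_force: [-0.2, 0.2, -0.2]
finger_gap: 0.0
grip_force: 0.0
```

apply_moves(
  angular=[
    [0,0,0],
    [0,0,0],
    [0,0,0],
    [0,0,0],
    [0,0,0],
  ],
  travel=[
    [0,0.8,0.5],
    [0,0.8,0],
    [0,0.8,0],
    [0,0,0],
    [0,0,0],
  ],
  jaw=[0,0,0,0,0],
)

```text
time: 13.52
tool_pos: [458.7, 52.3, 233.2]
tcp_rot: [-180.0, 0.0, 74.5]
ft_force: [-0.1, -0.0, -0.5]
finger_gap: 0.3
grip_force: 0.0
```

```bash
python3 - <<'E'
from bench import r
import cv2,numpy as np
q=r.sense();print(q["tool_pos"],q["ft_force"])
s=r.snapshot("side")["color"][:,:,::-1]; t=r.snapshot("wrist")["color"][:,:,::-1]
cv2.imwrite("pics/c4.png",cv2.hconcat([cv2.resize(s[120:240,215:335],(400,400),interpolation=cv2.INTER_CUBIC),cv2.resize(t[:,:384],(400,400),interpolation=cv2.INTER_CUBIC)]))
E
```

```text
[458.71325809  52.27505043 233.21406895] [-0.10394814 -0.03494753 -0.46320401]
```

View pics/c4.png

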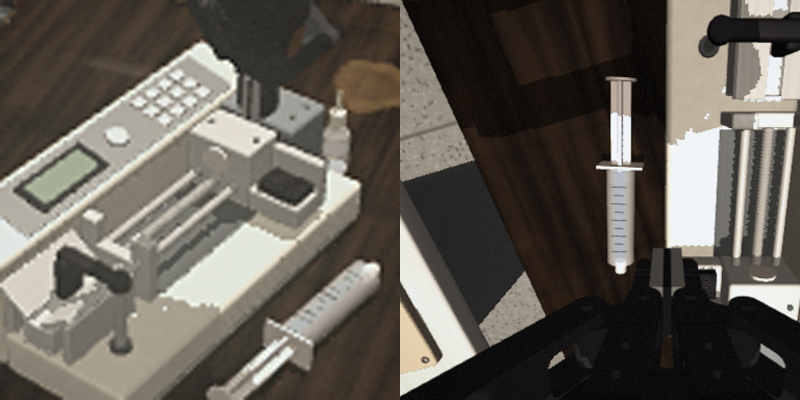

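The block sits against the drive head with its button up, and the syringe and dropper bottle haven't moved. Handing in.

```bash
python3 -c "
from bench import r
print(r.hand_in())"
```

```text
the job is handed in; nothing more can be done
None
```

The pusher block is back against the drive head with its release button up, and the job is handed in; I confirmed this only by the camera pictures and the contact forces, as the hand-in gave no verdict.

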